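# Set the lamp fader and hold the filter wheel at its third stop

### The arm

A 7-joint arm with a two-finger parallel gripper is mounted at the origin on the work surface. World frame = base frame: x ahead of the robot, y to its left, z up, the work surface at z = 0. Lengths are in m, angles in rad, forces in N, time in s.
With the tool pointing down it reaches from about 0.35 to 0.9 m from the base axis. Payload 7.2 kg.
Tool frame: the origin (TCP) lies between the finger pads; the fingertips stand 14 mm ahead of it and the grasp point (between the pads) lies 5 mm behind it; z points along the fingers, y is the line along which they close (so a half turn about z gives the same grasp; the last joint's range is limited). The gripper opens to 85 mm and grips with 20 to 120 N. Pads are 22 mm wide; open, the fingers measure 114 mm over their backs; the gripper's body (76 mm by 85 mm) begins 54 mm behind the grasp point. The pads swing forward as they close: fully open they stand 13 mm farther back than shut.
Start: joints at [-1.221, 0.411, -0.013, 1.596, 0.006, 1.134, -0.082], TCP at [0.254, 0.571, 0.245] pointing down, gripper open.
Joint ranges: [-2.95, 2.95], [-0.29, 1.99], [-1.47, 1.44], [0.14, 2.54], [-1.03, 4.17], [0.13, 1.85], [-2.86, 2.86]. Speed limits (rad/s): [2.39, 2.39, 3.01, 3.01, 3.14, 3.14, 3.14].

### API

Orientations are given as [roll, pitch, yaw] about the fixed x, y, z axes, in that order (R = Rz(yaw) Ry(pitch) Rx(roll)).
In Python, from rig import telemetry, read_camera, get_calibration, arm, nets gives the robot as it stands.
- The arm moves only by the tool step_arm, never from a script. Its argument "moves" is a list of rows, each an object with "hand": the gripper's target within -1 to 1 (fully open at 1, half-way at 0, shut at -1); "linear": the shift along the tool's x, y, z in units of 40 mm (1.0 is 40 mm), a list of three; "turn": the turn, a rotation vector about the tool's x, y, z in rad, a list of three. In form: [{"hand": hand, "linear": [tx, ty, tz], "turn": [ax, ay, az]}, ...]. A call has 1 to 10 rows; each row is the pose to reach, as a shift and turn from the pose commanded when the call began, along the tool's axes at that moment; what a row does not reach only later rows make up. A row lasts 1/8 s, in which the tool goes at most 62.5 mm and 10.7 degrees, less where a joint would pass 70% of its speed; a pose out of reach is approached as far as the arm can. A call with a gripper value outside its range is refused whole. The fingers move at their own pace and stop on an object; "newtons" is the grip in N (left out, the last holds). Time passes only in rows, so rows that repeat a pose let the fingers close. It gives the time, the measured TCP pose, the force, the opening and the grip force at its end, in the units of the state.
- telemetry.state(): the state, without advancing time (a new reading comes with each control period).
- read_camera(name): name is "scene" or "top" or "wrist"; returns (picture, depth): 384x512x3 uint8, red, green, blue; 384x512 float32, m along the optical axis (not along the pixel's ray), 0 where there is no reading.
- get_calibration(name): a dict with "K" (3x3 intrinsics, pixels), "k1" (the pictures are not rectified: a ray, as slopes to the right and down, at radius r is drawn at 1 + k1 r^2 times it, then the intrinsics apply), "rvec" (rotation vector, rad) and "tvec" (3), from world to camera coordinates, as OpenCV has them; the wrist camera has in their place "tool_from_camera" (4x4, takes a point from camera to tool coordinates, whose origin is the TCP and whose axes are the flange's). Camera axes: x right, y down, z forward; pixel columns grow to the right and rows downward; lengths in m; the calibration is good to about 2 mm. A picture is of the moment at which its call begins: read the wrist's pose just before it. get_calibration takes no time and is no camera call.
- arm.finish_job(): hands the job in; it is judged then, once.
Trained networks look in the newest picture that a camera, given by its name, has taken for a name from the list of things; names that differ only in an ending like _2 or _b are one class to them, and where a whole thing is asked for, a point or a joint stands for the part that bears it (a point fixed in the world has none). Each returns a list of dicts, best first, with "conf" (0 to 1); they miss things now and then, are a little off and sometimes report something else, mostly with a low value. They report only what shows in the picture. A call takes as long as a camera call. They do not tell look-alikes from the thing itself.
- nets.regions_of(camera, name): "pixels" (384x512 bool, what is visible of it).
- nets.pinpoint(camera, name): "position" ([x, y, z] in m, in world coordinates, good to about 4 mm: a listed point, or the origin of a listed thing).
The state is a dict: "time_s": time; "qpos": joint angles; "qd": joint speeds; "joint_efforts": joint torques, N m; "eef_pos": TCP position; "tool_rot": TCP orientation; "ft_force": force on the tool from outside, world axes, zero at the start; "ft_torque": the same for the moment, N m; "grip_width": finger opening in m; "grip_force": force on a finger pad.
Only numpy, scipy, OpenCV 4.12 (cv2) and the standard library are available. Lean on these libraries where they do the work, as an engineer would, in place of code of your own. Each camera call takes 0.05 s, during which the arm holds its last target. There are 200 camera calls.

### The job

Get the microscope ready for an exposure. First slide the fader on the lamp box along its track until the white line on its grip is level with the little steel clip beside the track; then turn the bar knob of the filter-wheel box clockwise (seen from above) from its home stop, feeling the clicks, to the third click and no further, and finish with the gripper still holding the knob there. Leave the fader where you set it, and do not disturb the objective, the slide case or the screwdriver.

Things in the scene. Friction and masses are not known exactly. Their poses are not given: they have to be found in the camera images.
- lamp_box: White lamp box, fixed to the bench, 130 (x) x 200 (y) x 50 mm high; origin at the centre of its underside, z up. On its lid, along its own y axis and centred, lies an aluminium track 40 mm wide, 170 mm long and 14 mm high (track top 64 mm above the bench).
- fader (a joint): Travel of the fader along the track in m: 0 at the -y end of the lamp box's own axis, 0.12 at the +y end; at value q the grip's middle is at y = q - 0.06 in the lamp box's frame. It starts within 35 mm of the 0 end. Friction about 1.5 N plus 3 N per m/s; it stays where it is left.
- fader_top (a point): Centre of the top of the fader grip, 104.5 mm above the bench, with a white line across it along the box's x. The grip is a black upright block 28 (along the box's x) x 20 (along y) x 40 mm high, standing 0.5 mm above the track; best pinched from above along y (20 mm) or x (28 mm). Axes parallel to the lamp box's.
- clip: Small steel index clip with a dark line and a screw on top, fixed on the lid of the lamp box on the +x side of the track, 22 (x) x 10 (y) x 12 mm high (its top 62 mm above the bench, 2 mm below the track's top); origin at its underside, 26 mm to +x of the track's middle line, in the middle of its y width. Its place along y is the fader's target (30 to 110 mm from the fader's start, towards +y); its axes are parallel to the lamp box's.
- filter_box: White filter-wheel box, fixed to the bench, 130 (x) x 150 (y) x 50 mm high; origin at the centre of its underside, on the knob's axis, z up. On the lid a flat aluminium ring (radius 36 mm, 6 mm high) and around it six dark stop marks 24 degrees apart: the longer home mark at the box's -x, the others clockwise from it.
- selector (a joint): Angle of the knob in rad, growing clockwise seen from above, 0 to 2.094. It starts at 0, the home stop, against its end stop, with the bar along the box's x. Six click stops (home included) at 0, 0.419, 0.838, 1.257 (the third click after home), 1.676 and 2.094; between them it takes up to about 0.07 N m, and it snaps into the nearest stop and stays there.
- knob_bar: The knob. Its black bar grip: 48 mm long x 14 mm wide, reaching from 64 to 96 mm above the bench, on a round black disc (radius 26 mm, its top 64 mm above the bench); a white line on the bar's top lies on its pointer end. Origin on the knob's axis 56 mm above the bench; its x axis runs along the bar, the pointer end at -x, and it turns with the knob. Pinch it from above across its 14 mm width.
- knob_grip (a point): Where to grip the knob: on its axis, in the bar, 87 mm above the bench. Axes as knob_bar's.
- knob_pointer (a point): Pointer end of the bar: 24 mm from the axis, 87 mm above the bench.
- objective: Bystander: loose steel microscope objective standing on the bench, 34 mm across, 56 mm high; origin under its centre.
- slide_case: Bystander: loose grey slide case, 75 x 95 x 28 mm; origin under its centre.
- driver: Bystander: loose screwdriver lying on the bench, about 200 mm long; origin near its middle, on the bench.
Not all that is in view belongs to the job. Leave any pink look-alike of the filter_box alone. What is shaped like the lamp_box but red is not meant.

How it is judged:
By the outcome, as a careful person would: the job done as asked, in the order asked, and still so for the second after the job is handed in, while the arm keeps its last pose, push and grip.
It also fails if it takes over 64 s, if anything falls off the work surface, if the arm or the gripper's body presses on something with over 40 N, if the wrist force passes 120 N, or if a joint passes its speed limit or range.

## Working session

There is one attempt and no reset: what is moved stays moved. The work goes in short steps, Python scripts to look and compute and a tool call to move; the robot and the scene stay as the last step left them, time stands still between calls to the robot, and variables do not carry over. Pictures are saved under pics/ and viewed, at most 10 in all, crops included, and the job is handed in when it is done.

Besides the shell and the picture viewer there is one more tool, called after "Call:" in YAML: its name, and indented under it one key for each argument. step_arm: Moves the arm, as the interface text tells. Its arguments: {"type":"object","properties":{"moves":{"type":"array","items":{"type":"object","properties":{"hand":{"type":"number"},"linear":{"type":"array","items":{"type":"number"}},"turn":{"type":"array","items":{"type":"number"}}}}},"newtons":{"type":"number"}},"required":["moves"]}

```bash
mkdir -p pics; cat > h.py <<'E'
import numpy as np,cv2
from rig import telemetry, read_camera, get_calibration, arm, nets
from scipy.spatial.transform import Rotation as R
def world_from_cam(name,st=None):
    c=get_calibration(name)
    if name=='wrist':
        T=np.eye(4);T[:3,:3]=R.from_euler('xyz',st['tool_rot']).as_matrix() if len(st['tool_rot'])==3 else np.array(st['tool_rot']);T[:3,3]=st['eef_pos']
        return T@np.array(c['tool_from_camera'])
    T=np.eye(4);T[:3,:3]=cv2.Rodrigues(np.array(c['rvec'],float))[0];T[:3,3]=np.ravel(c['tvec'])
    return np.linalg.inv(T)
def cloud(name,depth,st=None):
    c=get_calibration(name);K=np.array(c['K']);v,u=np.mgrid[:384,:512]
    p=cv2.undistortPoints(np.stack([u,v],-1).reshape(-1,1,2).astype(float),K,np.array([c['k1'],0,0,0.])).reshape(384,512,2)
    P=np.dstack([p*depth[...,None],depth]);T=world_from_cam(name,st)
    return P@T[:3,:3].T+T[:3,3]
def save(n,im,s=1): cv2.imwrite('pics/'+n,cv2.resize(im[...,::-1],None,fx=s,fy=s))
E
python3 - <<'E'
from h import *
print(telemetry.state())
ims=[]
for n in('scene','top'):
    im,d=read_camera(n);ims.append(im);np.savez(n,im=im,d=d)
    for t in['lamp_box','fader_top','clip','filter_box','knob_grip','knob_pointer','objective','slide_case','driver']:
        print(n,t,[(np.round(r['position'],3).tolist(),round(r['conf'],2)) for r in nets.pinpoint(n,t)])
save('a.png',ims[0],1.5);save('b.png',ims[1],1.5)
E
```

```text
{'time_s': 0.0, 'qpos': array([-1.22119657,  0.41191311, -0.01271488,  1.59705351,  0.00559018,
        1.1342716 , -0.08217915]), 'qd': array([ 9.27988505e-05,  7.81515376e-04,  6.38742811e-04, -8.79604115e-06,
       -1.84278574e-05, -1.19911196e-03, -2.68296349e-04]), 'joint_efforts': array([-3.25575193e-04, -6.00640869e+01,  6.81814514e-01, -2.99419016e+01,
        1.38744377e-02,  1.03241621e-02,  6.13621410e-05]), 'eef_pos': array([0.25343549, 0.57079633, 0.24444092]), 'tool_rot': array([-3.13998593e+00,  1.03942286e-04,  2.72383697e+00]), 'ft_force': array([-1.10280259, -0.60949364, -0.19481362]), 'ft_torque': array([ 0.04918432,  0.01282555, -0.04766145]), 'grip_force': 0.0, 'grip_width': 0.08526303659674299}
scene lamp_box [([0.785, -0.195, -0.001], 0.92), ([0.519, -0.179, -0.004], 0.83), ([0.524, -0.124, 0.051], 0.39), ([0.582, 0.465, 0.0], 0.24)]
scene fader_top [([0.518, -0.179, -0.002], 0.67), ([0.79, -0.254, 0.098], 0.66), ([0.529, -0.203, 0.109], 0.49)]
scene clip [([0.525, -0.127, 0.053], 0.51)]
scene filter_box [([0.279, 0.203, -0.006], 0.92), ([0.532, 0.169, -0.004]
[... 328 characters left out ...]
scene driver [([0.518, -0.455, 0.003], 0.61)]
top lamp_box [([0.518, -0.178, -0.0], 0.78), ([0.779, -0.196, -0.004], 0.73)]
top fader_top [([0.531, -0.21, 0.104], 0.55), ([0.795, -0.256, 0.1], 0.53)]
top clip []
top filter_box [([0.771, 0.205, -0.001], 0.81), ([0.53, 0.171, 0.004], 0.6), ([0.277, 0.208, -0.006], 0.6)]
top knob_grip [([0.775, 0.2, 0.08], 0.74), ([0.53, 0.17, 0.087], 0.6), ([0.279, 0.208, 0.087], 0.54), ([0.576, 0.462, 0.001], 0.18)]
top knob_pointer [([0.507, 0.167, 0.087], 0.69), ([0.756, 0.194, 0.082], 0.67), ([0.253, 0.193, 0.081], 0.56)]
top objective [([0.703, -0.012, -0.002], 0.57)]
top slide_case [([0.575, 0.464, 0.002], 0.67)]
top driver [([0.526, -0.452, 0.0], 0.76)]
```

View pics/a.png

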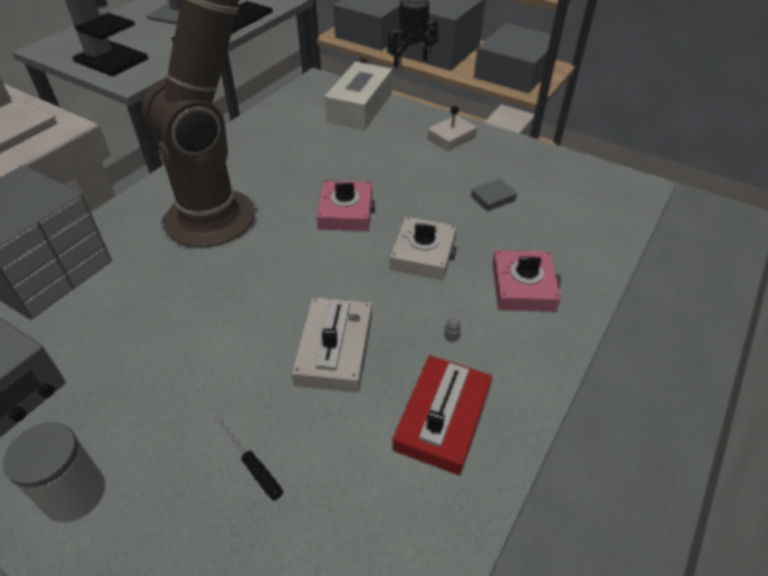

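View pics/b.png

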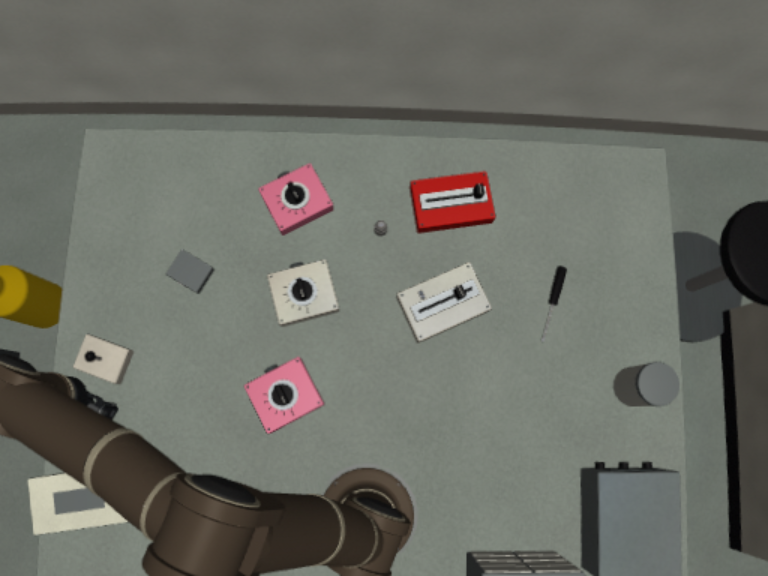

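The two lamp-box shapes are the white one (b.png about 445,302) and the red one (453,201). There are three filter boxes: white (303,291), and pink at (297,198) and (285,395). The white ones are meant, since red and pink are excluded. I'll confirm with a crop and fit their yaws.

```bash
python3 - <<'E'
from h import *
z=np.load('top.npz');im,d=z['im'],z['d'];P=cloud('top',d)
for nm,c,L in(('lamp',(.518,-.178),(.13,.2)),('filt',(.531,.17),(.13,.15))):
    m=(np.hypot(P[...,0]-c[0],P[...,1]-c[1])<.14)&(P[...,2]>.043)&(P[...,2]<.068)
    q=P[m][:,:2].astype(np.float32);print(nm,len(q),cv2.minAreaRect(q*1000), P[m][:,2].mean())
m=(np.hypot(P[...,0]-.52,P[...,1]+.18)<.12)&(P[...,2]>.09);print('fader',P[m].mean(0),m.sum(),np.argwhere(m).mean(0))
m=(np.hypot(P[...,0]-.53,P[...,1]-.17)<.05)&(P[...,2]>.085);q=P[m][:,:2].astype(np.float32);print('knob',cv2.minAreaRect(q*1000),P[m].mean(0))
save('c.png',im[165:235,170:335],4.8)
E
```

```text
lamp 1771 ((517.1491088867188, -176.99197387695312), (130.58651733398438, 200.98521423339844), 25.784326553344727) 0.0533863797954668
filt 1307 ((534.5309448242188, 170.0234832763672), (140.06936645507812, 147.21470642089844), 17.293384552001953) 0.0511080145954194
fader [ 0.53090106 -0.20744683  0.10345564] 50 [194.14 306.28]
knob ((529.91162109375, 169.91510009765625), (46.8181266784668, 13.713319778442383), 16.503246307373047) [0.52887884 0.16948795 0.09554298]
```

View pics/c.png

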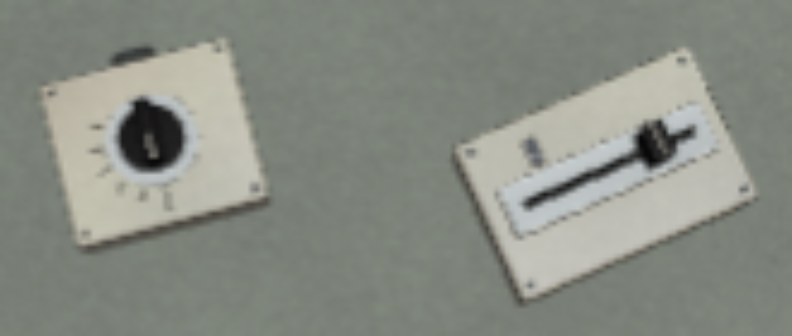

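The crop confirms the targets. The white lamp box has its clip at (533,150) and its fader at (655,143). The white filter box has its marks running clockwise from the bottom.

```bash
cat >> h.py <<'E'
def plan(pos,yaw):
    st=telemetry.state();R0=R.from_euler('xyz',st['tool_rot']);R1=R.from_euler('xyz',[np.pi,0,yaw])
    print('linear',np.round(R0.inv().apply(np.array(pos)-st['eef_pos'])/.04,3).tolist(),'turn',np.round((R0.inv()*R1).as_rotvec(),4).tolist())
E
python3 - <<'E'
from h import *
print(np.round(get_calibration('wrist')['tool_from_camera'],3))
plan([.51,-.16,.26],.45)
E
```

```text
[[ 0.001 -0.946 -0.325  0.084]
 [ 1.     0.001 -0.    -0.001]
 [ 0.001 -0.325  0.946 -0.13 ]
 [ 0.     0.     0.     1.   ]]
linear [-13.276, -14.108, -0.368] turn [-0.0, -0.0001, 2.2738]
```

Call:
step_arm:
  moves:
    - {"hand": 1,"linear": [-1.33,-1.41,0],"turn": [0,0,0.18]}
    - {"hand": 1,"linear": [-2.2,-2.4,-0.3],"turn": [0,0,0.36]}
    - {"hand": 1,"linear": [-3.3,-3.5,-0.36],"turn": [0,0,0.54]}
    - {"hand": 1,"linear": [-4.2,-4.5,-0.36],"turn": [0,0,0.72]}
    - {"hand": 1,"linear": [-5.2,-5.6,-0.36],"turn": [0,0,0.9]}
    - {"hand": 1,"linear": [-6.2,-6.6,-0.36],"turn": [0,0,1.08]}
    - {"hand": 1,"linear": [-7.2,-7.6,-0.36],"turn": [0,0,1.26]}
    - {"hand": 1,"linear": [-8.2,-8.7,-0.36],"turn": [0,0,1.44]}
    - {"hand": 1,"linear": [-9.2,-9.8,-0.36],"turn": [0,0,1.62]}
    - {"hand": 1,"linear": [-10.2,-10.8,-0.36],"turn": [0,0,1.8]}

```text
time_s: 2.25
eef_pos: [0.4516, 0.0089, 0.2602]
tool_rot: [3.141, -0.001, 0.918]
ft_force: [1.2, 1.2, -0.6]
grip_width: 0.0854
grip_force: 0.0
```

```bash
python3 -c "
from h import *
plan([.50,-.165,.26],.45);print(telemetry.state()['qpos'],telemetry.state()['eef_pos'])"
```

```text
linear [-2.719, 3.602, 0.002] turn [0.0001, -0.0015, 0.4678]
[-0.66290868  0.08746082  0.5822482   2.0056304  -0.0558987   1.06221081
 -0.70820066] [0.45161536 0.00891433 0.26017544]
```

Call:
step_arm:
  moves:
    - {"hand": 1,"linear": [-0.9,1.2,0],"turn": [0,0,0.16]}
    - {"hand": 1,"linear": [-1.8,2.4,0],"turn": [0,0,0.32]}
    - {"hand": 1,"linear": [-2.72,3.6,0],"turn": [0,0,0.468]}
    - {"hand": 1,"linear": [-2.72,3.6,0],"turn": [0,0,0.468]}
    - {"hand": 1,"linear": [-2.72,3.6,0],"turn": [0,0,0.468]}

```text
time_s: 2.88
eef_pos: [0.5004, -0.1626, 0.2594]
tool_rot: [-3.141, 0.0, 0.456]
ft_force: [0.6, 0.5, 0.8]
grip_width: 0.0853
grip_force: 0.0
```

```bash
python3 - <<'E'
from h import *
st=telemetry.state();im,d=read_camera('wrist');np.savez('w1',im=im,d=d);print(st['eef_pos'],st['tool_rot'])
P=cloud('wrist',d,st)
for t in['lamp_box','fader_top','clip']: print(t,[(np.round(r['position'],4).tolist(),round(r['conf'],2)) for r in nets.pinpoint('wrist',t)])
c=(.517,-.177)
for lo,hi in((.04,.068),(.096,.115)):
    m=(np.hypot(P[...,0]-c[0],P[...,1]-c[1])<.15)&(P[...,2]>lo)&(P[...,2]<hi)
    q=P[m][:,:2].astype(np.float32);print(len(q),cv2.minAreaRect(q*1000),P[m].mean(0))
save('d.png',im,1.5)
E
```

```text
[ 0.50038932 -0.16255585  0.25943185] [-3.14102522e+00  3.78717377e-04  4.55884952e-01]
lamp_box [([0.5214, -0.174, -0.0003], 0.67)]
fader_top [([0.533, -0.2071, 0.1056], 0.96)]
clip [([0.5236, 0.1739, 0.001], 0.69), ([0.5241, -0.1191, 0.0528], 0.68)]
17089 ((516.1823120117188, -177.03155517578125), (130.49232482910156, 200.60842895507812), 25.774150848388672) [ 0.52091591 -0.1723833   0.05510374]
557 ((531.0778198242188, -208.17156982421875), (28.832918167114258, 20.154544830322266), 26.14667320251465) [ 0.53216883 -0.20679167  0.10507384]
```

View pics/d.png

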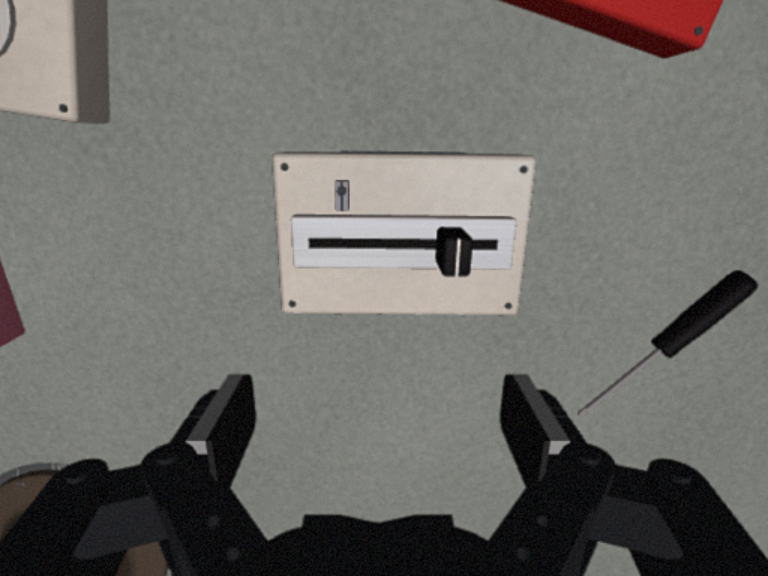

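The wrist picture shows the clip at (342,195) and the grip's top with its white line at about (458,257). Next I'll measure the clip in the box frame.

```bash
cat >> h.py <<'E'
def ray(name,uv,zw,st=None):
    c=get_calibration(name);T=world_from_cam(name,st)
    p=cv2.undistortPoints(np.array(uv,float).reshape(-1,1,2),np.array(c['K']),np.array([c['k1'],0,0,0.])).reshape(-1,2)
    r=np.c_[p,np.ones(len(p))]@T[:3,:3].T
    return T[:3,3]+r*((zw-T[2,3])/r[:,2])[:,None]
C=np.array([.5162,-.177]);Y=.450;A=np.array([[np.cos(Y),np.sin(Y)],[-np.sin(Y),np.cos(Y)]])
def box(p): return (np.asarray(p)[:,:2]-C)@A.T
E
python3 - <<'E'
from h import *
st=telemetry.state();z=np.load('w1.npz');im,d=z['im'],z['d'];g=im.mean(2)
sub=g[116:143,215:243];m=sub<0.78*np.median(g[130:140,245:260]);print(m.sum())
v,u=np.nonzero(m);u=u+215;v=v+116
print('rows',v.min(),v.max(),'cols',u.min(),u.max())
b=box(ray('wrist',np.c_[u,v],.062,st));print('clip box min/max/mean/med',b.min(0),b.max(0),b.mean(0))
P=cloud('wrist',d,st);mm=(P[...,2]>.0575)&(P[...,2]<.0635);bb=box(P.reshape(-1,3)).reshape(384,512,2);mm&=(bb[...,0]>.022)&(bb[...,0]<.045)&(abs(bb[...,1])<.08)
print('depth clip',mm.sum(),bb[mm].mean(0),bb[mm].min(0),bb[mm].max(0))
# track ends
t=(abs(bb[...,0])<.018)&(P[...,2]>.06)&(P[...,2]<.068);print('track y',bb[t][:,1].min(),bb[t][:,1].max())
v,u=np.mgrid[155:190,285:325];w=g[155:190,285:325]>130;w&=d[155:190,285:325]<np.median(d[165:180,295:315])+.02
f=(P[...,2]>.1)&(P[...,2]<.11)&(abs(bb[...,0])<.03);print('fader top',bb[f].mean(0),bb[f].min(0),bb[f].max(0))
fw=f&(g>90);vv,uu=np.nonzero(fw);print('line',len(uu),box(ray('wrist',np.c_[uu,vv],.1045,st)).mean(0),box(ray('wrist',np.c_[uu,vv],.1045,st)).std(0))
plan([0.531,-.2075,.15],.45)
E
```

```text
183
rows 120 140 cols 223 232
clip box min/max/mean/med [0.0252084  0.04217184] [0.04728375 0.05254351] [0.03679315 0.04729084]
depth clip 75 [0.03459474 0.04660913] [0.02538272 0.04230225] [0.04486355 0.05241726]
track y -0.0841318549667548 0.08629484126791011
fader top [ 0.0022341  -0.03289221] [-0.01347489 -0.0435458 ] [ 0.0151845  -0.02345733]
line 76 [-0.00104186 -0.03470465] [0.00826076 0.00278078]
linear [0.168, 1.373, 2.743] turn [-0.0007, -0.0006, 0.0085]
```

Call:
step_arm:
  moves:
    - {"hand": 1,"linear": [0.16,1.0,0.8],"turn": [0,0,0.0085]}
    - {"hand": 0.3,"linear": [0.16,1.365,1.8],"turn": [0,0,0.0085]}
    - {"hand": 0,"linear": [0.16,1.365,2.8],"turn": [0,0,0.0085]}
    - {"hand": 0,"linear": [0.16,1.365,3.7],"turn": [0,0,0.0085]}
    - {"hand": 0,"linear": [0.16,1.365,4.2],"turn": [0,0,0.0085]}
    - {"hand": 0,"linear": [0.16,1.365,4.4],"turn": [0,0,0.0085]}
    - {"hand": 0,"linear": [0.16,1.365,4.4],"turn": [0,0,0.0085]}
  newtons: 20

```text
time_s: 3.95
eef_pos: [0.5307, -0.2088, 0.0842]
tool_rot: [3.141, -0.001, 0.448]
ft_force: [-0.7, 0.0, 0.6]
grip_width: 0.0428
grip_force: 0.0
```

Call:
step_arm:
  moves:
    - {"hand": -0.3,"linear": [0,0,0],"turn": [0,0,0]}
    - {"hand": -0.6,"linear": [0,0,0],"turn": [0,0,0]}
    - {"hand": -1,"linear": [0,0,0],"turn": [0,0,0]}
    - {"hand": -1,"linear": [0,0,0],"turn": [0,0,0]}
    - {"hand": -1,"linear": [0,0,0],"turn": [0,0,0]}
    - {"hand": -1,"linear": [0,0,0],"turn": [0,0,0]}
  newtons: 20

```text
time_s: 4.7
eef_pos: [0.531, -0.2091, 0.0848]
tool_rot: [3.141, -0.002, 0.447]
ft_force: [-1.0, 0.6, 6.8]
grip_width: 0.0201
grip_force: 25.7
```

```bash
python3 - <<'E'
from h import *
st=telemetry.state();print(st['eef_pos'],st['tool_rot'],st['ft_force'],st['grip_width'],box([st['eef_pos']]))
T=C+np.array([0,.0473])@A;plan([T[0],T[1],st['eef_pos'][2]],.45)
im,d=read_camera('wrist');np.savez('w2',im=im,d=d);save('e.png',im,1.2)
E
```

```text
[ 0.53099839 -0.2090925   0.0847946 ] [ 3.14088863e+00 -1.70635296e-03  4.47288212e-01] [-1.02545253  0.61151916  6.80709701] 0.02008793703210458 [[-0.00063397 -0.03533438]]
linear [0.01, -2.066, -0.001] turn [0.0007, -0.0017, -0.0027]
```

View pics/e.png

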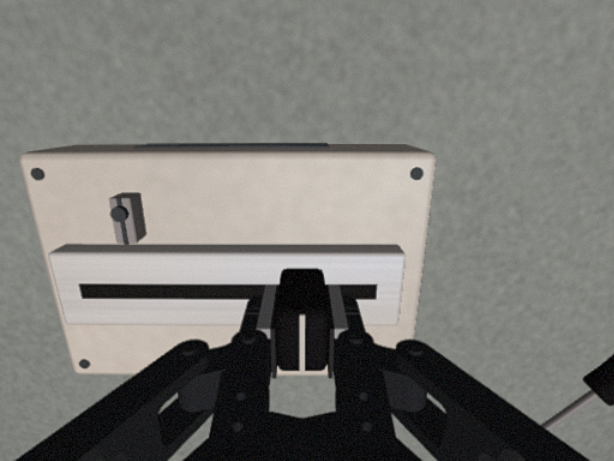

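Call:
step_arm:
  moves:
    - {"hand": -1,"linear": [0,-0.3,0],"turn": [0,0,0]}
    - {"hand": -1,"linear": [0,-0.6,0],"turn": [0,0,0]}
    - {"hand": -1,"linear": [0,-0.9,0],"turn": [0,0,0]}
    - {"hand": -1,"linear": [0,-1.2,0],"turn": [0,0,0]}
    - {"hand": -1,"linear": [0,-1.5,0],"turn": [0,0,0]}
    - {"hand": -1,"linear": [0,-1.75,0],"turn": [0,0,0]}
    - {"hand": -1,"linear": [0,-1.95,0],"turn": [0,0,0]}
    - {"hand": -1,"linear": [0,-2.04,0],"turn": [0,0,0]}
    - {"hand": -1,"linear": [0,-2.04,0],"turn": [0,0,0]}
    - {"hand": -1,"linear": [0,-2.04,0],"turn": [0,0,0]}

```text
time_s: 6.0
eef_pos: [0.4955, -0.135, 0.0847]
tool_rot: [3.141, -0.002, 0.448]
ft_force: [-1.2, -0.0, 11.0]
grip_width: 0.0193
grip_force: 26.3
```

```bash
python3 - <<'E'
from h import *
st=telemetry.state();print(st['eef_pos'],st['tool_rot'],st['ft_force'],st['grip_width'],box([st['eef_pos']]))
im,d=read_camera('wrist');np.savez('w3',im=im,d=d);save('f.png',im[120:330,150:350],2.8);print(get_calibration('wrist')['K'])
E
```

```text
[ 0.49554955 -0.13496435  0.0847464 ] [ 3.14128520e+00 -1.95387504e-03  4.47546373e-01] [-1.16804735 -0.03213875 11.01269231] 0.019283204197961035 [[-0.00031058  0.04683311]]
[[289.73138542   0.         251.53180821]
 [  0.         289.73138542 192.32868798]
 [  0.           0.           1.        ]]
```

View pics/f.png

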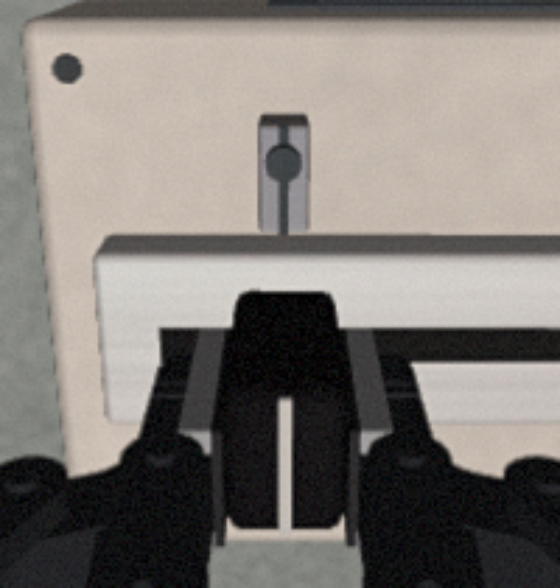

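Clip line at crop (283,190), grip line at crop (285,460), so they are very nearly in line. I'll refine this numerically.

```bash
python3 - <<'E'
from h import *
st=telemetry.state();im=np.load('w3.npz')['im'];g=im.mean(2)
# grip line rows 265..305, bright
def cen(rows,c0,c1,sgn,zw):
    o=[]
    for r in rows:
        s=sgn*(g[r,c0:c1]-np.median(g[r,c0:c1]));s=np.clip(s-.3*s.max(),0,None);o.append((np.dot(s,np.arange(c0,c1))/s.sum(),r))
    o=np.array(o);b=box(ray('wrist',o,zw,st));print(np.round(o[:,0].mean(),2),o[:,0].std(),np.c_[b.mean(0),b.std(0)])
cen(range(266,304),242,262,1,.1045)
cen(range(186,200),245,258,-1,.062)
cen(range(166,172),245,258,-1,.062)
for r in range(166,200,3):
    e=np.diff(g[r,236:268]);e[np.abs(e)<8]=0
    print(r,np.round(g[r,240:263]).astype(int))
E
```

```text
251.35 0.02395685631299196 [[4.98948450e-04 5.92384515e-03]
 [4.59654196e-02 1.67628553e-05]]
250.88 0.03319561933519035 [[3.00363860e-02 2.37495101e-03]
 [4.61947478e-02 1.91538664e-05]]
250.9 0.05651671647648566 [[4.37974599e-02 9.51936459e-04]
 [4.61558114e-02 3.07472424e-05]]
166 [187 187 110 131 145 139 140 139 142 110  76  63  64 118 143 140 142 139
 143 127 126 189 193]
169 [190 188 105 138 145 147 144 146 151 111  67  65  69 123 151 145 151 149
 148 128 127 186 190]
172 [187 191 106 131 149 148 141  87  51  42  33  27  34  41  71 134 152 153
 150 121 127 186 187]
175 [185 187 121 136 149  73  62  73  70  67  68  68  66  67  71  62  58  98
 149 126 123 185 185]
178 [190 186 120 133 131  78  65  70  71  69  72  65  66  67  65  66  68  92
 152 128 122 186 183]
181 [187 189 116 131 155  98  74  72  72  70  71  63  69  66  65  64  75 134
 150 127 122 183 185]
184 [187 189 113 127 152 146 144 133 104  82  63  66  66  82 118 148 152 151
 151 134 126 183 185]
187 [190 189 115 127 148 145 152 147 151 110  70  61  69 130 151 144 152 145
 148 131 150 186 187]
190 [192 190 115 124 148 149 142 147 148 110  66  61  70 146 148 148 145 146
 147 127 148 187 187]
193 [189 189 109 126 148 145 146 145 150 116  67  59  67 144 150 151 151 148
 148 127 148 191 181]
196 [188 190 108 124 146 146 147 141 150 111  64  59  69 148 148 147 145 147
 144 127 146 188 187]
199 [190 189 133 122 146 146 145 147 146 110  66  64  64 149 151 148 146 148
 142 124 141 184 187]
```

The lines agree to 0.2 mm. I'll release and lift.

Call:
step_arm:
  moves:
    - {"hand": -0.4,"linear": [0,0,0],"turn": [0,0,0]}
    - {"hand": -0.2,"linear": [0,0,0],"turn": [0,0,0]}
    - {"hand": 0,"linear": [0,0,0],"turn": [0,0,0]}
    - {"hand": 0,"linear": [0,0,-0.1],"turn": [0,0,0]}
    - {"hand": 0.1,"linear": [0,0,-0.8],"turn": [0,0,0]}
    - {"hand": 0.1,"linear": [0,0,-1.8],"turn": [0,0,0]}
    - {"hand": 0.1,"linear": [0,0,-3.0],"turn": [0,0,0]}
    - {"hand": 0.1,"linear": [0,0,-4.0],"turn": [0,0,0]}
    - {"hand": 0.1,"linear": [0,0,-4.0],"turn": [0,0,0]}
    - {"hand": 0.1,"linear": [0,0,-4.0],"turn": [0,0,0]}

```text
time_s: 7.3
eef_pos: [0.4947, -0.1351, 0.2433]
tool_rot: [-3.141, 0.0, 0.448]
ft_force: [-1.1, -0.4, -0.2]
grip_width: 0.047
grip_force: 0.0
```

```bash
python3 - <<'E'
from h import *
st=telemetry.state();im,d=read_camera('wrist');np.savez('w4',im=im,d=d);P=cloud('wrist',d,st);print(st['eef_pos'],st['qpos'],st['grip_width'])
b=box(P.reshape(-1,3)).reshape(384,512,2)
f=(P[...,2]>.1)&(P[...,2]<.11)&(abs(b[...,0])<.03)&(abs(b[...,1])<.1);print('fader',f.sum(),b[f].mean(0),b[f].min(0),b[f].max(0))
m=(P[...,2]>.0575)&(P[...,2]<.0635)&(b[...,0]>.024)&(b[...,0]<.048)&(abs(b[...,1])<.08);print('clip',b[m].mean(0),b[m].min(0),b[m].max(0))
plan([.53,.17,.25],.288+np.pi)
E
```

```text
[ 0.49468783 -0.13509941  0.24331202] [-0.48814827  0.26989046  0.80874944  1.90603583 -0.22367891  1.05817488
 -0.70987719] 0.04695175152555887
fader 566 [0.00167433 0.04595888] [-0.01265687  0.03598181] [0.01437697 0.05559332]
clip [0.03585296 0.04635337] [0.0244235  0.04139086] [0.04629725 0.05110431]
linear [4.101, -6.491, -0.177] turn [-0.0017, -0.0012, -2.9821]
```

Call:
step_arm:
  moves:
    - {"hand": 0.1,"linear": [0.25,-0.4,-0.3],"turn": [0,0,-0.18]}
    - {"hand": 0.1,"linear": [0.5,-0.8,-0.3],"turn": [0,0,-0.36]}
    - {"hand": 0.1,"linear": [0.75,-1.2,-0.3],"turn": [0,0,-0.54]}
    - {"hand": 0.1,"linear": [1.0,-1.6,-0.3],"turn": [0,0,-0.72]}
    - {"hand": 0.1,"linear": [1.25,-2.0,-0.3],"turn": [0,0,-0.9]}
    - {"hand": 0.1,"linear": [1.5,-2.4,-0.3],"turn": [0,0,-1.08]}
    - {"hand": 0.1,"linear": [1.75,-2.8,-0.3],"turn": [0,0,-1.26]}
    - {"hand": 0.1,"linear": [2.0,-3.2,-0.3],"turn": [0,0,-1.44]}
    - {"hand": 0.1,"linear": [2.25,-3.6,-0.3],"turn": [0,0,-1.62]}
    - {"hand": 0.1,"linear": [2.5,-4.0,-0.3],"turn": [0,0,-1.8]}

```text
time_s: 8.6
eef_pos: [0.5153, 0.0526, 0.2542]
tool_rot: [-3.139, -0.001, 2.253]
ft_force: [-0.2, -0.5, -0.2]
grip_width: 0.0471
grip_force: 0.0
```

```bash
python3 -c "
from h import *
plan([.53,.17,.23],.288+np.pi);print(telemetry.state()['qpos'],telemetry.state()['eef_pos'])"
```

```text
linear [2.047, 2.138, 0.601] turn [-0.0016, -0.0025, -1.1766]
[-0.53900578  0.22496087  0.4102326   1.86175622 -0.10072111  1.07790459
  0.59219021] [0.51531504 0.05255285 0.25416069]
```

Call:
step_arm:
  moves:
    - {"hand": 0.1,"linear": [0.4,0.4,0.1],"turn": [0,0,-0.18]}
    - {"hand": 0.1,"linear": [0.8,0.8,0.3],"turn": [0,0,-0.36]}
    - {"hand": 0.1,"linear": [1.2,1.2,0.5],"turn": [0,0,-0.54]}
    - {"hand": 0.1,"linear": [1.6,1.6,0.6],"turn": [0,0,-0.72]}
    - {"hand": 0.1,"linear": [2.05,2.14,0.6],"turn": [0,0,-0.9]}
    - {"hand": 0.1,"linear": [2.05,2.14,0.6],"turn": [0,0,-1.08]}
    - {"hand": 0.1,"linear": [2.05,2.14,0.6],"turn": [-0.0016,-0.0025,-1.177]}
    - {"hand": 0.1,"linear": [2.05,2.14,0.6],"turn": [-0.0016,-0.0025,-1.177]}
    - {"hand": 0.1,"linear": [2.05,2.14,0.6],"turn": [-0.0016,-0.0025,-1.177]}

```text
time_s: 9.72
eef_pos: [0.5311, 0.1693, 0.2309]
tool_rot: [-3.141, 0.001, -2.861]
ft_force: [0.3, 0.5, -1.0]
grip_width: 0.0465
grip_force: 0.0
```

```bash
python3 - <<'E'
from h import *
st=telemetry.state();im,d=read_camera('wrist');np.savez('w5',im=im,d=d);P=cloud('wrist',d,st);print(st['eef_pos'],st['tool_rot'],st['qpos'])
for lo,hi,r in((.085,.105,.05),(.045,.06,.11)):
    m=(np.hypot(P[...,0]-.53,P[...,1]-.17)<r)&(P[...,2]>lo)&(P[...,2]<hi);q=P[m][:,:2].astype(np.float32);print(m.sum(),cv2.minAreaRect(q*1000),P[m].mean(0))
print(nets.pinpoint('wrist','knob_grip'))
save('g.png',im)
E
```

```text
[0.53110842 0.16934321 0.23086889] [-3.14144634e+00  1.30246758e-03 -2.86140428e+00] [-0.52028385  0.30759325  0.15648089  1.79063222 -0.05423519  1.04624959
  1.50707001]
699 ((529.253173828125, 169.44444274902344), (48.010250091552734, 13.472829818725586), 16.479949951171875) [0.52714544 0.16907135 0.09664969]
13346 ((533.92041015625, 171.3186798095703), (140.16217041015625, 150.80943298339844), 17.01964569091797) [0.52282022 0.16786521 0.05178435]
[{'position': [0.5354, 0.1728, 0.0866], 'conf': 0.81}]
```

View pics/g.png

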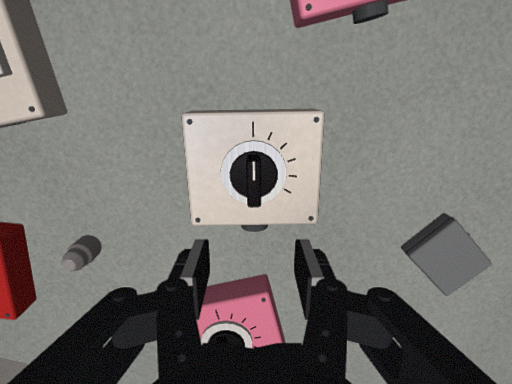

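Call:
step_arm:
  moves:
    - {"hand": 0,"linear": [0.03,0.02,0.9],"turn": [0,0,-0.007]}
    - {"hand": -0.1,"linear": [0.03,0.02,1.9],"turn": [0,0,-0.007]}
    - {"hand": -0.1,"linear": [0.03,0.02,2.9],"turn": [0,0,-0.007]}
    - {"hand": -0.2,"linear": [0.03,0.02,3.5],"turn": [0,0,-0.007]}
    - {"hand": -0.3,"linear": [0.03,0.02,3.68],"turn": [0,0,-0.007]}
    - {"hand": -0.4,"linear": [0.03,0.02,3.68],"turn": [0,0,-0.007]}
    - {"hand": -0.7,"linear": [0.03,0.02,3.68],"turn": [0,0,-0.007]}
    - {"hand": -1,"linear": [0.03,0.02,3.68],"turn": [0,0,-0.007]}
    - {"hand": -1,"linear": [0.03,0.02,3.68],"turn": [0,0,-0.007]}
    - {"hand": -1,"linear": [0.03,0.02,3.68],"turn": [0,0,-0.007]}
  newtons: 50

```text
time_s: 11.08
eef_pos: [0.531, 0.1711, 0.0857]
tool_rot: [3.141, 0.005, -2.851]
ft_force: [-2.0, 3.3, 6.8]
grip_width: 0.013
grip_force: 49.8
```

Call:
step_arm:
  moves:
    - {"hand": -1,"linear": [0,0,0],"turn": [0,0,0]}
    - {"hand": -1,"linear": [0,0,0],"turn": [0,0,0]}

```text
time_s: 11.32
eef_pos: [0.531, 0.171, 0.0857]
tool_rot: [3.141, 0.005, -2.851]
ft_force: [-2.2, 3.3, 5.9]
grip_width: 0.0132
grip_force: 49.8
```

```bash
python3 -c "
from h import *
s=telemetry.state();[print(k,s[k]) for k in ('eef_pos','tool_rot','ft_force','ft_torque','grip_width','grip_force')]"
```

```text
eef_pos [0.53099945 0.17104615 0.08565104]
tool_rot [ 3.14078275  0.00482431 -2.85144056]
ft_force [-2.18222315  3.26810746  5.93698006]
ft_torque [ 0.51112328  0.45399432 -0.05287793]
grip_width 0.013209929337313603
grip_force 49.81466352939606
```

Call:
step_arm:
  moves:
    - {"hand": -1,"linear": [0,0,0],"turn": [0,0,0.08]}
    - {"hand": -1,"linear": [0,0,0],"turn": [0,0,0.16]}
    - {"hand": -1,"linear": [0,0,0],"turn": [0,0,0.24]}
    - {"hand": -1,"linear": [0,0,0],"turn": [0,0,0.32]}
    - {"hand": -1,"linear": [0,0,0],"turn": [0,0,0.4]}
    - {"hand": -1,"linear": [0,0,0],"turn": [0,0,0.42]}
    - {"hand": -1,"linear": [0,0,0],"turn": [0,0,0.42]}
    - {"hand": -1,"linear": [0,0,0],"turn": [0,0,0.42]}

```text
time_s: 12.32
eef_pos: [0.5309, 0.1707, 0.0857]
tool_rot: [3.139, 0.004, 3.012]
ft_force: [-1.9, 1.6, 9.2]
grip_width: 0.0132
grip_force: 50.1
```

```bash
python3 -c "
from h import *
s=telemetry.state();[print(k,s[k]) for k in ('eef_pos','tool_rot','ft_force','ft_torque','grip_width','grip_force')]"
```

```text
eef_pos [0.53094584 0.17065005 0.08565996]
tool_rot [3.13930911 0.00386647 3.01151202]
ft_force [-1.89556658  1.56786139  9.21088923]
ft_torque [ 0.1800215   0.41128691 -0.00474611]
grip_width 0.01319747440165931
grip_force 50.14223277568817
```

First click reached, with low torque. On to the second and third.

Call:
step_arm:
  moves:
    - {"hand": -1,"linear": [0,0,0],"turn": [0,0,0.08]}
    - {"hand": -1,"linear": [0,0,0],"turn": [0,0,0.16]}
    - {"hand": -1,"linear": [0,0,0],"turn": [0,0,0.24]}
    - {"hand": -1,"linear": [0,0,0],"turn": [0,0,0.32]}
    - {"hand": -1,"linear": [0,0,0],"turn": [0,0,0.4]}
    - {"hand": -1,"linear": [0,0,0],"turn": [0,0,0.42]}
    - {"hand": -1,"linear": [0,0,0],"turn": [0,0,0.42]}
    - {"hand": -1,"linear": [0,0,0],"turn": [0,0,0.42]}

```text
time_s: 13.32
eef_pos: [0.5308, 0.1702, 0.0857]
tool_rot: [3.138, 0.002, 2.591]
ft_force: [-1.6, 0.6, 8.7]
grip_width: 0.0132
grip_force: 50.3
```

Call:
step_arm:
  moves:
    - {"hand": -1,"linear": [0,0,0],"turn": [0,0,0.08]}
    - {"hand": -1,"linear": [0,0,0],"turn": [0,0,0.16]}
    - {"hand": -1,"linear": [0,0,0],"turn": [0,0,0.24]}
    - {"hand": -1,"linear": [0,0,0],"turn": [0,0,0.32]}
    - {"hand": -1,"linear": [0,0,0],"turn": [0,0,0.4]}
    - {"hand": -1,"linear": [0,0,0],"turn": [0,0,0.418]}
    - {"hand": -1,"linear": [0,0,0],"turn": [0,0,0.418]}
    - {"hand": -1,"linear": [0,0,0],"turn": [0,0,0.418]}

```text
time_s: 14.32
eef_pos: [0.5305, 0.17, 0.0857]
tool_rot: [3.138, 0.001, 2.173]
ft_force: [-3.1, -0.3, 10.4]
grip_width: 0.0132
grip_force: 50.6
```

```bash
python3 - <<'E'
from h import *
s=telemetry.state();[print(k,s[k]) for k in ('eef_pos','tool_rot','ft_force','ft_torque','grip_width','grip_force')]
print('turned',-2.85144+2*np.pi-s['tool_rot'][2])
im,d=read_camera('top');P=cloud('top',d);b=box(P.reshape(-1,3)).reshape(384,512,2)
f=(P[...,2]>.09)&(P[...,2]<.115)&(abs(b[...,0])<.03)&(abs(b[...,1])<.1);print('fader',f.sum(),b[f].mean(0))
im,d=read_camera('wrist');save('h.png',im,1.2)
E
```

```text
eef_pos [0.53049269 0.16997818 0.08565992]
tool_rot [3.13849381e+00 5.56996196e-04 2.17319015e+00]
ft_force [-3.07650585 -0.27437953 10.43994158]
ft_torque [-0.20957687  0.93902886 -0.01842677]
grip_width 0.013222294578739927
grip_force 50.5875563621521
turned 1.2585551562800665
fader 49 [0.00073156 0.04639838]
```

View pics/h.png

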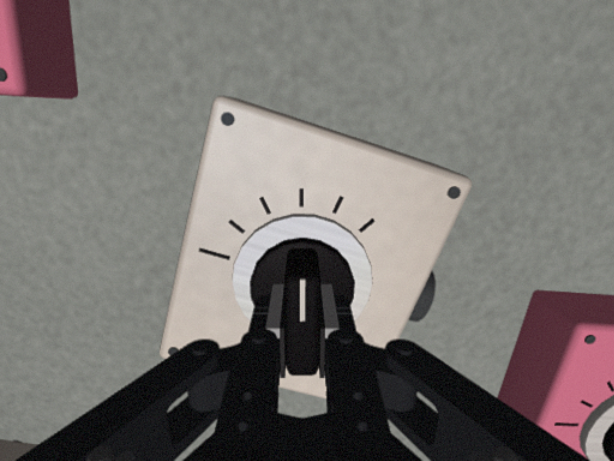

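The bar's white line at (303,300) points at the mark at (302,197). That is the third mark after the long home mark at (214,253). The fader has stayed at the clip, so I'm handing in.

```bash
python3 -c "
from rig import arm
print(arm.finish_job())"
```

```text
the job is handed in; nothing more can be done
None
```

The job is handed in: the fader's white line is level with the clip (about 0.2 mm off by the wrist camera), and the knob is at the third click (turned 1.259 rad) with the gripper still holding it.

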